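# Put the cold soldering iron away in its drawer

### The arm

A 6-joint arm with a two-finger parallel gripper is mounted at the origin on the work surface. World frame = base frame: x ahead of the robot, y to its left, z up, the work surface at z = 0. Lengths are in mm, angles in rad, forces in N, time in s.
With the tool pointing down it reaches from about 375 to 825 mm from the base axis. Payload 5.5 kg.
Tool frame: the origin (TCP) lies midway between the tips of the shut fingers; the grasp point (between the pads) lies 19 mm behind it (r.tcp_to_grasp is the distance from the TCP to the grasp point, in mm); x points along the fingers, z is the direction in which the jaws open and shut, and the axes are right-handed (so a half turn about x gives the same grasp; the last joint's range is limited). The gripper opens to 85 mm and grips with 20 to 120 N. Pads are 22 mm wide; open, the fingers measure 114 mm over their backs; the gripper's body (76 mm by 85 mm) begins 54 mm behind the grasp point. The pads swing forward as they close: fully open they stand 13 mm farther back than shut.
Start: joints at [-1.188, 0.314, -0.047, 1.21, 0, 1.571], TCP at [224.108, -556.57, 231.299] pointing down, gripper open.
Joint ranges: [-2.67, 2.67], [-0.69, 1.73], [-1.03, 1.25], [-2.08, 2.16], [-1.42, 1.45], [-3.14, 3.14]. Speed limits (rad/s): [2.39, 2.39, 3.01, 3.14, 3.14, 3.14].

### API

Orientations are given as a rotation vector (axis times angle).
In Python, from cell import r gives the robot as it stands. Calls block until the motion is done:
- r.move_pose(position, orientation): joint-space move of the TCP to a pose.
- r.move_linear(position, rot=None, max_speed=150, threshold=None): straight line of the TCP; rot=None keeps the orientation; max_speed is the mean speed in mm/s. With threshold (N) it stops when the force on the tool has changed by that much, and returns True; else False.
- r.movej(angles): joint-space move.
- r.set_gripper(opening, squeeze=None): finger opening in mm; squeeze is the grip in N (None keeps the last); returns when the fingers have stopped.
- r.pause(seconds).
- r.ik(position, orientation): joint angles nearest the present ones, or None.
- r.camera(name): name is "side" or "top"; returns (picture, depth): 384x512x3 uint8, red, green, blue; 384x512 float32, mm along the optical axis (not along the pixel's ray), 0 where there is no reading.
- r.camera_model(name): a dict with "fx", "fy", "cx", "cy" (pixels), "rvec" (rotation vector, rad) and "tvec" (3), from world to camera coordinates, as OpenCV has them. Camera axes: x right, y down, z forward; pixel columns grow to the right and rows downward; lengths in mm; the calibration is good to about 2 mm. A picture is of the moment at which its call begins. camera_model takes no time and is no camera call.
A pose or a line that the arm cannot do raises r.Unreachable and nothing moves.
- r.close_job(): hands the job in, once; it reports no verdict.
Trained networks look in the newest picture that a camera, given by its name, has taken for a name from the list of things; names that differ only in an ending like _2 or _b are one class to them, and where a whole thing is asked for, a point or a joint stands for the part that bears it (a point fixed in the world has none). Each returns a list of dicts, best first, with "p" (0 to 1); they miss things now and then, are a little off and sometimes report something else, mostly with a low value. They report only what shows in the picture. A call takes as long as a camera call. They do not tell look-alikes from the thing itself.
- r.find_in(camera, target): "at" ([row, column] in pixels, amid what is visible of it).
- r.place_of(camera, target): "at" ([row, column] in pixels: a listed point, or the origin of a listed thing).
Readings, each from a call of its own:
- r.read_clock(): time.
- r.read_qpos(): joint angles.
- r.read_joint_velocities(): joint speeds.
- r.read_joint_torque(): joint torques, N m.
- r.read_ee_pos(): TCP position.
- r.read_tool_rot(): TCP orientation.
- r.read_wrist_force(): force on the tool from outside, world axes, zero at the start.
- r.read_torque(): the same for the moment, N m.
- r.read_width(): finger opening in mm.
Only numpy, scipy, OpenCV 4.12 (cv2) and the standard library are available. Lean on these libraries where they do the work, as an engineer would, in place of code of your own. Each camera call takes 0.05 s, during which the arm holds its last target.

### The job

The battery soldering iron with the yellow handle has gone cold: draw it out of its slanted holder, lay it (do not drop it) flat in the open top drawer of the red chest so that the whole of it lies inside, and slide the drawer fully shut without slamming it. Leave both holders, the blue desoldering pump and everything else on the bench where they are.

Things in the scene. Friction and masses are not known exactly. Their poses are not given: they have to be found in the camera images.
- iron: Battery soldering iron, 175 mm, 140 g. Origin: middle of the yellow/black handle; x along it, tip to butt. Handle x -55..55 mm, 24 wide (y), 22 thick (z); flange 27 mm square at x -60..-55; barrel 10 mm diameter to x -105, copper tip to -120. At the start it sags in the tube to about 40 degrees above level, barrel and tip 60 mm down the holder's tube, flange on its mouth, butt up, handle free.
- iron_tip (a point): point of the iron's copper tip, (-120, 0, 0) mm in the iron's frame
- iron_butt (a point): end of the iron's handle, (55, 0, 0) mm in the iron's frame
- iron_holder: The iron's holder: weighted steel stand, loose, 0.9 kg: base 130 x 85 x 14 mm with a white pad, and a square steel tube (20 mm outside, 14 inside, 60 long) slanting up at 45 degrees. Origin: centre of the underside; z up, x the way the tube leans. Centre of the tube's mouth at (10, 0, 85) mm; tube axis along (0.707, 0, 0.707).
- pump_holder: The pump's holder, of the same make: weighted steel stand, loose, 0.9 kg: base 130 x 85 x 14 mm with a white pad, and a square steel tube (20 mm outside, 14 inside, 60 long) slanting up at 45 degrees. Origin: centre of the underside; z up, x the way the tube leans. Centre of the tube's mouth at (10, 0, 85) mm; tube axis along (0.707, 0, 0.707).
- pump: Blue desoldering pump, 176 mm long, with a red plunger knob, standing at a slant in the other holder; same frame as the iron. Not to be moved.
- top_drawer (a joint): opening of the chest's top drawer in m: 0 shut, 0.15 to 0.19 at the start; it slides with about 1 N of friction. The red chest is 280 (deep, x) x 300 (wide, y) x 150 mm (high), fixed, its lower drawer shut, with a clear case of spare tips (28 mm high) fixed on the back half of its top.
- drawer_floor (a point): Top drawer's inner floor, at the middle of its front edge, 85 mm above the bench; moves with it. x: the way it shuts, y across, z up. The inside runs from x = 0 to 235 mm, y = -129 to 129 mm, walls 43 mm high. Front panel: outer face at x = -21 mm, upper edge 52 mm above the floor. Open by q, the inside from x = 0 to q - 6 mm lies clear of the chest's top (65 mm above the floor).
- drawer_handle (a point): middle of the bar handle of the top drawer: 11 mm round aluminium bar, 120 mm long, across the front (along y), 35 mm out from the front panel; about 112 mm above the bench
- multimeter: orange multimeter, 150 x 78 x 36 mm, lying on the bench to the robot's right; origin: centre of its underside. Not to be moved.
- spool: green solder spool, 60 mm diameter, 50 mm high, upright on the bench; origin: centre of its underside. Not to be moved.
- driver: screwdriver with a red handle, lying on the bench near the robot; x runs along it, blade at +x. Not to be moved.
There are look-alikes about, which are no part of the job. There is more than one size of the iron; the job needs the middle-sized.

How it is judged (in metres and radians):
On the way, in this order (a step that is already met when the one before it is completed fails the run):
1. the gripper holds the iron with its tip drawn out above the holder's mouth (contact force between the fingers and iron above 0.5 N and height (world z) of iron_tip above 0.095 m), for 0.1 s.
2. the iron is set down in the open drawer while still in the gripper (not dropped): the middle of its handle less than 40 mm above the drawer's floor, tip and butt inside the drawer (contact force between the fingers and iron above 0.5 N and z of each of iron, iron_tip, iron_butt in the frame of drawer_floor below 0.04 m and value of joint top_drawer above 0.05 m and x of iron_tip in the frame of drawer_floor between -0.008 and 0.243 m and y of iron_tip in the frame of drawer_floor between -0.135 and 0.135 m and z of each of iron_tip, iron_butt in the frame of drawer_floor above -0.01 m and x of iron_butt in the frame of drawer_floor between -0.008 and 0.243 m and y of iron_butt in the frame of drawer_floor between -0.135 and 0.135 m), for 0.1 s.
3. the drawer is shut to within 6 mm with the iron in it (value of joint top_drawer below 0.006 m and x of iron_tip in the frame of drawer_floor between -0.008 and 0.243 m and y of iron_tip in the frame of drawer_floor between -0.135 and 0.135 m and z of iron_tip in the frame of drawer_floor between -0.01 and 0.04 m and x of iron_butt in the frame of drawer_floor between -0.008 and 0.243 m and y of iron_butt in the frame of drawer_floor between -0.135 and 0.135 m and z of iron_butt in the frame of drawer_floor between -0.01 and 0.04 m), for 0.2 s.
At the end, for the whole second after the job is handed in: Top drawer shut to within 6 mm; the yellow iron at rest, released and wholly inside it (tip and butt within the walls, under 40 mm above its floor); holders, pump, multimeter, spool and screwdriver within 30 mm of where they stood (all of step 3 and linear speed of iron below 0.02 m/s and contact force between the fingers and iron below 0.05 N and distance of each of multimeter, spool, driver, pump, iron_holder, pump_holder from where it was at the start of the episode below 0.03 m); the robot touches nothing.
It fails at once if the pump, multimeter, spool or screwdriver is shifted by more than 30 mm (distance of any of multimeter, spool, driver, pump from where it was at the start of the episode above 0.03 m).
It fails at once if a holder is shifted by more than 30 mm or tipped by more than 0.25 rad (distance of any of iron_holder, pump_holder from where it was at the start of the episode above 0.03 m or angle between any of iron_holder, pump_holder's own z axis and vertical above 0.25 rad).
It fails at once if the drawer is slammed (shut faster than 0.5 m/s) (velocity of joint top_drawer below -0.5 m/s).
It also fails if it takes over 61 s, if anything falls off the work surface, if the arm or the gripper's body presses on something with over 40 N, if the wrist force passes 120 N, or if a joint passes its speed limit or range.

## Working session

There is one attempt and no reset: what is moved stays moved. The work goes in short steps, each a Python script; the robot and the scene stay as the last script left them, time stands still between calls to the robot, and variables do not carry over. Pictures are saved under pics/ and viewed, and the job is handed in when it is done.

```bash
mkdir -p pics; ls; python3 - <<'E'
from cell import r
import cv2,numpy as np
for c in("side","top"):
    im,d=r.camera(c); cv2.imwrite(f"pics/{c}0.png",im[:,:,::-1]); np.savez(f"{c}0.npz",im=im,d=d); print(c,r.camera_model(c))
    for t in ["iron","iron_tip","iron_butt","iron_holder","pump_holder","pump","drawer_floor","drawer_handle"]:
        print(t,[(np.round(x["at"]).tolist(),round(x["p"],2)) for x in r.find_in(c,t)],[(np.round(x["at"],1).tolist(),round(x["p"],2)) for x in r.place_of(c,t)])
print(r.read_clock())
E
```

```text
pics
side {'fx': 485.9502790853046, 'fy': 485.9502790853046, 'cx': 261.2130878328387, 'cy': 187.81881149573462, 'rvec': array([ 0.42341929, -2.8015678 ,  1.05874589]), 'tvec': array([ 530.29127556,  131.45402132, 1932.43080727])}
iron [([300.0, 298.0], 0.96), ([322.0, 238.0], 0.74), ([214.0, 203.0], 0.7), ([254.0, 228.0], 0.65)] [([324.8, 234.7], 0.7), ([296.8, 293.6], 0.7), ([252.9, 231.5], 0.58)]
iron_tip [([256.0, 234.0], 0.8), ([302.0, 297.0], 0.79), ([321.0, 236.0], 0.47)] [([268.1, 258.3], 0.84), ([298.1, 337.3], 0.56), ([300.4, 242.9], 0.5)]
iron_butt [([296.0, 299.0], 0.98), ([254.0, 230.0], 0.74), ([326.0, 238.0], 0.58), ([225.0, 266.0], 0.17)] [([300.7, 272.8], 0.78), ([248.4, 218.4], 0.76), ([335.1, 232.8], 0.72), ([226.5, 263.7], 0.17)]
iron_holder [([269.0, 251.0], 0.55)] [([274.2, 247.0], 0.92), ([219.3, 205.6], 0.5)]
pump_holder [([223.0, 267.0], 0.86)] [([226.8, 264.2], 0.77)]
pump [([207.0, 247.0], 0.59)] [([205.0, 246.8], 0.78), ([254.5, 229.7], 0.52), ([165.1, 264.8], 0.52)]
drawer_floor [([160.0, 252.0], 0.62), ([258.0, 235.0], 0.38)] [([164.8, 267.8], 0.94)]
draw
[... 427 characters left out ...]
1], 0.6)]
iron_tip [([263.0, 141.0], 0.78), ([207.0, 106.0], 0.52), ([177.0, 156.0], 0.51)] [([305.6, 152.8], 0.88), ([160.2, 152.5], 0.58), ([202.8, 130.1], 0.48)]
iron_butt [([174.0, 159.0], 0.89), ([262.0, 143.0], 0.7), ([204.0, 108.0], 0.55), ([166.0, 314.0], 0.22)] [([238.0, 137.3], 0.75), ([159.7, 152.0], 0.61), ([208.2, 92.9], 0.51), ([178.3, 222.1], 0.4)]
iron_holder [([202.0, 168.0], 0.84)] [([200.5, 168.7], 0.82)]
pump_holder [([208.0, 232.0], 0.97)] [([203.8, 230.4], 0.74)]
pump [([182.0, 224.0], 0.6)] [([178.8, 225.3], 0.62), ([176.1, 155.5], 0.34)]
drawer_floor [] [([187.4, 313.9], 0.76)]
drawer_handle [([167.0, 315.0], 0.59)] [([201.1, 305.5], 0.96), ([202.1, 168.3], 0.44)]
1.7
```

```bash
python3 - <<'E'
import cv2,numpy as np
for c in("side","top"):
    im=cv2.imread(f"pics/{c}0.png")
    cv2.imwrite(f"pics/{c}0z.png",cv2.resize(im[90:360,60:400] if c=="top" else im[130:360,160:400],None,fx=2.3,fy=2.2,interpolation=cv2.INTER_CUBIC))
E
```

```text
(no output)
```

View pics/side0.png

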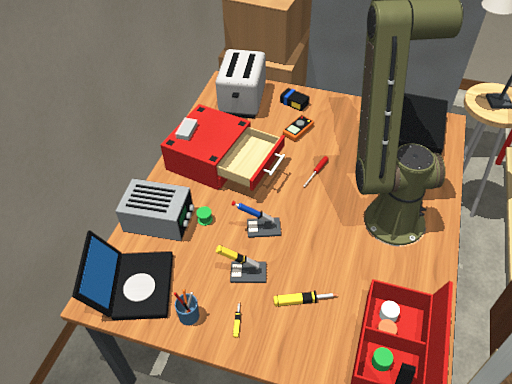

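View pics/top0.png

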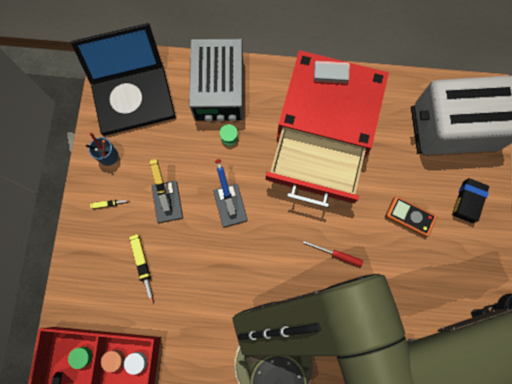

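```bash
ls pics
```

```text
side0.png
side0z.png
top0.png
top0z.png
```

View zooms.

View pics/side0z.png

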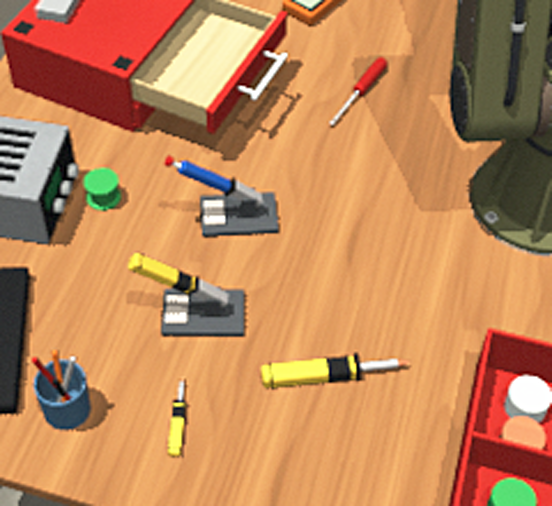

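View pics/top0z.png

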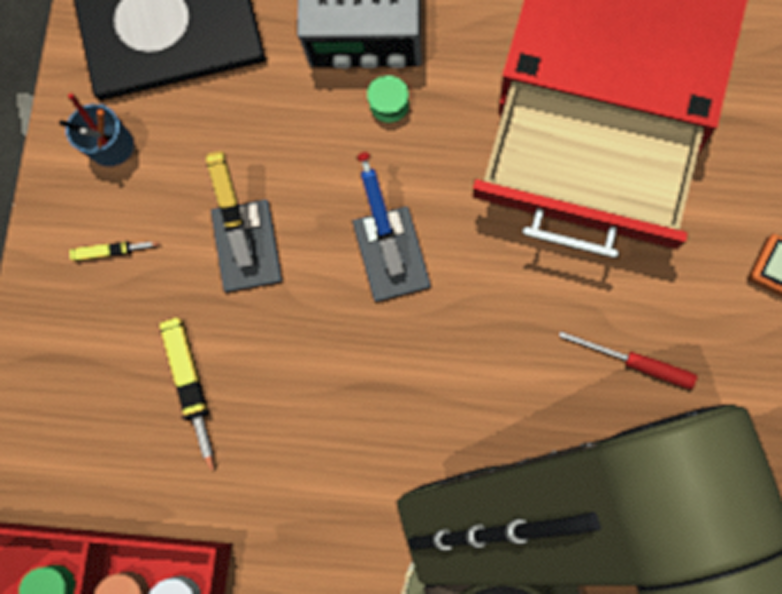

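```bash
cat > h.py <<'E'
import numpy as np,cv2
from cell import r
def cloud(c,d):
    m=r.camera_model(c);R=cv2.Rodrigues(m["rvec"])[0]
    v,u=np.mgrid[:d.shape[0],:d.shape[1]]
    P=np.stack([(u-m["cx"])/m["fx"]*d,(v-m["cy"])/m["fy"]*d,d],-1)
    return (P-m["tvec"])@R
def tri(a,b):
    # a top [row,col], b side
    Ps=[];pts=[]
    for c,p in(("top",a),("side",b)):
        m=r.camera_model(c);R=cv2.Rodrigues(m["rvec"])[0]
        Ps.append(np.array([[m["fx"],0,m["cx"]],[0,m["fy"],m["cy"]],[0,0,1]])@np.c_[R,m["tvec"]]);pts.append(np.array([[p[1]],[p[0]]],float))
    X=cv2.triangulatePoints(Ps[0],Ps[1],pts[0],pts[1])[:,0];return X[:3]/X[3]
def proj(c,X):
    m=r.camera_model(c);K=np.array([[m["fx"],0,m["cx"]],[0,m["fy"],m["cy"]],[0,0,1]])
    return cv2.projectPoints(np.array(X,float).reshape(-1,1,3),m["rvec"],m["tvec"],K,None)[0][:,0,::-1]
E
python3 - <<'E'
from h import *
np.set_printoptions(precision=1,suppress=True)
print("handle",tri([201.1,305.5],[159,270]),"floor",tri([187.4,313.9],[164.8,267.8]),"holder",tri([200.5,168.7],[274.2,247]),"pump",tri([178.8,225.3],[205,246.8]),"butt",tri([159.7,152],[248.4,218.4]),"mid",tri([174.8,157.4],[252.9,231.5]))
for c,b in(("top",(150,215,140,185)),("side",(238,290,205,275))):
    z=np.load(f"{c}0.npz");im=z["im"];P=cloud(c,z["d"])
    s=np.s_[b[0]:b[1],b[2]:b[3]]
    hsv=cv2.cvtColor(im,cv2.COLOR_RGB2HSV)[s];Q=P[s]
    yel=(hsv[...,0]>22)&(hsv[...,0]<35)&(hsv[...,1]>150)&(hsv[...,2]>100)&(Q[...,2]>60)
    q=Q[yel]; m=q.mean(0);u,S,vt=np.linalg.svd(q-m);d=vt[0]*np.sign(vt[0,2]);t=(q-m)@d
    print(c,len(q),m,d,"elev",np.degrees(np.arcsin(d[2])),"az",np.degrees(np.arctan2(d[1],d[0])),t.min(),t.max(),m+d*t.max(),m+d*t.min())
    base=(Q[...,2]>10)&(Q[...,2]<20); q=Q[base]; rect=cv2.minAreaRect(q[:,:2].astype(np.float32));print("base",rect,np.median(q[:,2]))
    hi=Q[(Q[...,2]>75)];print(hi[:,2].max())
z=np.load("top0.npz");P=cloud("top",z["d"])
s=np.s_[130:220,262:375];Q=P[s]
for lo,hi in((75,95),(104,120),(130,142),(144,156)):
    q=Q[(Q[...,2]>lo)&(Q[...,2]<hi)]; print(lo,len(q),cv2.minAreaRect(q[:,:2].astype(np.float32)),cv2.boxPoints(cv2.minAreaRect(q[:,:2].astype(np.float32))).tolist(),np.median(q[:,2]))
E
```

```text
handle [513.6 -50.8 142.4] floor [552.7 -80.9  75.9] holder [486.8 395.  -16.2] pump [545.1 199.2 136.2] butt [574.6 427.  159.3] mid [535.5 411.3 127.3]
top 163 [539.3 413.2 135.2] [0.8 0.2 0.6] elev 37.51938933860247 az 16.049196367707523 -67.36309144679308 44.40665891532611 [573.1 422.9 162.2] [487.9 398.4  94.2]
base ((532.6194458007812, 423.38555908203125), (222.59744262695312, 109.80642700195312), 15.791826248168945) 13.260642524384055
1602.298951893573
side 170 [543.1 420.  136.8] [0.8 0.2 0.6] elev 37.592962664919455 az 15.159292428051934 -67.64141874971072 43.94672505770342 [576.8 429.1 163.6] [491.4 406.   95.6]
base ((528.0042724609375, 368.0010986328125), (259.45672607421875, 220.1951141357422), 18.95494270324707) 14.771706182074208
1539.9077106489503
75 3788 ((630.6757202148438, -84.86114501953125), (297.27630615234375, 191.7048797607422), 80.23949432373047) [[511.0120849609375, -215.09786987304688], [699.9420166015625, -247.59765625], [750.33935546875, 45.375579833984375], [561.409423828125, 77.8753662109375]] 82.92827843462018
104 359 ((605.1107177734375, -81.87583923339844), (293.53594970703125, 218.94775390625), 80.00767517089844) [[471.830810546875, -207.4219970703125], [687.4573974609375, -245.41299438476562], [738.390625, 43.670318603515625], [522.7640380859375, 81.66131591796875]] 113.11036251096562
130 561 ((648.7243041992188, -90.31294250488281), (295.360595703125, 229.8964385986328), 79.45549774169922) [[508.6918640136719, -214.4639434814453], [734.7059936523438, -256.5347900390625], [788.7567138671875, 33.83805847167969], [562.7426147460938, 75.90890502929688]] 135.31963811574735
144 634 ((706.8200073242188, -134.8333740234375), (59.371673583984375, 231.80712890625), 0.5781091451644897) [[675.9662475585938, -19.2352294921875], [678.3051147460938, -251.0305633544922], [737.6737670898438, -250.4315185546875], [735.3348999023438, -18.636184692382812]] 148.25215564762775
```

```bash
cat >> h.py <<'E'
def ray(c,p,z):
    m=r.camera_model(c);R=cv2.Rodrigues(m["rvec"])[0];C=-R.T@m["tvec"]
    v=R.T@np.array([(p[1]-m["cx"])/m["fx"],(p[0]-m["cy"])/m["fy"],1]);return C+v*(z-C[2])/v[2]
E
python3 - <<'E'
from h import *
np.set_printoptions(precision=1,suppress=True)
print("handle",ray("top",[201.1,305.5],112),"floor",ray("top",[187.4,313.9],85),ray("side",[164.8,267.8],85))
print("holder",ray("top",[200.5,168.7],0),ray("side",[274.2,247],0))
for c,s in(("top",np.s_[120:225,255:385]),("side",np.s_[100:210,150:300])):
    z=np.load(f"{c}0.npz");im=z["im"][s];P=cloud(c,z["d"])[s]
    hsv=cv2.cvtColor(im,cv2.COLOR_RGB2HSV); Z=P[...,2]
    bar=(Z>100)&(Z<125)&(hsv[...,1]<60)&(hsv[...,2]>110)
    red=(hsv[...,1]>180)&((hsv[...,0]<8)|(hsv[...,0]>172))
    wood=(hsv[...,0]>12)&(hsv[...,0]<30)&(hsv[...,1]<140)&(Z>80)&(Z<90)
    top=red&(Z>145)&(Z<155); pan=red&(Z>128)&(Z<143)&(P[...,0]<620)
    for n,m in(("bar",bar),("wood",wood),("panel",pan),("chesttop",top)):
        q=P[m]; 
        if len(q)<5: print(c,n,len(q));continue
        R=cv2.minAreaRect(q[:,:2].astype(np.float32));print(c,n,len(q),np.array(R[0]),np.array(R[1]),R[2],"z",np.median(q[:,2]),np.median(q,0)); print(cv2.boxPoints(R))
z=np.load("top0.npz");P=cloud("top",z["d"])
Q=P[180:225,150:185];q=Q[(abs(Q[...,2]-14)<3)];print("base",cv2.minAreaRect(q[:,:2].astype(np.float32)))
E
```

```text
handle [499.3 -54.3 112. ] floor [551.8 -80.   85. ] [548.7 -72.2  85. ]
holder [483.4 391.6   0. ] [483.5 404.2   0. ]
top bar 184 [517.9 -63.5] [128.1  41.6] 81.13645935058594 z 113.74975426496698 [506.3 -61.5 113.7]
[[ 487.5 -123.6]
 [ 528.6 -130. ]
 [ 548.3   -3.4]
 [ 507.2    3. ]]
top wood 2878 [631.9 -80.4] [268.1 188.2] 80.05094146728516 z 83.59081609205201 [644.3 -91.2  83.6]
[[ 516.1 -196.1]
 [ 701.5 -228.6]
 [ 747.8   35.4]
 [ 562.4   67.9]]
top panel 433 [544.3 -67.2] [288.2  16.8] 80.02070617675781 z 134.61322506578136 [543.8 -69.1 134.6]
[[ 511.1 -207.7]
 [ 527.6 -210.6]
 [ 577.5   73.3]
 [ 561.    76.2]]
top chesttop 1193 [ 716.5 -105.3] [ 90.1 305.3] 3.8281593322753906 z 148.59760627822808 [ 732.3 -145.4  148.6]
[[ 661.3   43.9]
 [ 681.7 -260.6]
 [ 771.6 -254.6]
 [ 751.2   50. ]]
side bar 120 [690.8 -76.5] [707.4 388.4] 81.65003967285156 z 116.03719349970325 [514.  -70.5 116. ]
[[ 447.3 -398.3]
 [ 831.6 -454.7]
 [ 934.3  245.2]
 [ 550.   301.6]]
side wood 1085 [ 686.4 -195.1] [242.1 557.2] 20.08129119873047 z 85.95344588359406 [ 657.5 -100.6   86. ]
[[ 477.    25. ]
 [ 668.3 -498.4]
 [ 895.7 -415.2]
 [ 704.4  108.1]]
side panel 188 [546.9 -69.2] [300.2  18.6] 80.01943969726562 z 137.47538217863007 [547.6 -55.5 137.5]
[[ 511.8 -215.4]
 [ 530.1 -218.6]
 [ 582.1   77. ]
 [ 563.8   80.3]]
side chesttop 1875 [ 753.6 -104.5] [309.3 437.7] 80.50785827636719 z 151.0320182778422 [ 814. -104.  151.]
[[ 512.2 -220.9]
 [ 943.9 -293.1]
 [ 995.    11.9]
 [ 563.2   84.1]]
base ((477.1190490722656, 394.3351135253906), (129.0496063232422, 84.9788818359375), 16.497831344604492)
```

```bash
python3 - <<'E'
from h import *
from scipy.optimize import least_squares
np.set_printoptions(precision=2,suppress=True)
qs={}
for c,b in(("top",(150,215,140,185)),("side",(238,290,205,275))):
    z=np.load(f"{c}0.npz");im=z["im"];P=cloud(c,z["d"]);s=np.s_[b[0]:b[1],b[2]:b[3]]
    hsv=cv2.cvtColor(im,cv2.COLOR_RGB2HSV)[s];Q=P[s]
    y=(hsv[...,0]>22)&(hsv[...,0]<35)&(hsv[...,1]>150)&(hsv[...,2]>100)&(Q[...,2]>90)&(Q[...,2]<190)
    qs[c]=Q[y]
def fr(az,el):
    x=np.array([np.cos(el)*np.cos(az),np.cos(el)*np.sin(az),np.sin(el)]);y=np.array([-np.sin(az),np.cos(az),0]);return np.c_[x,y,np.cross(x,y)]
def res(p,q):
    l=(q-p[:3])@fr(p[3],p[4]);d=np.abs(l)-np.array([55,12,11]);o=np.maximum(d,0)
    return np.linalg.norm(o,axis=1)+np.minimum(d.max(1),0)
p0=np.r_[533,411,125,np.radians(16.5),np.radians(40)]
for n,q in(("top",qs["top"]),("side",qs["side"]),("both",np.r_[qs["top"],qs["side"]])):
    s=least_squares(lambda p:np.r_[res(p,q),(p-p0)*[.3,.3,.3,20,20]],p0,loss="soft_l1",f_scale=2)
    print(n,s.x[:3],np.degrees(s.x[3:]),np.median(abs(res(s.x,q))))
    for c in("top","side"):
        F=fr(*s.x[3:]);print(c,proj(c,[s.x[:3]+F[:,0]*55,s.x[:3],s.x[:3]-60*F[:,0]]).ravel())
for t in(("top",178.8),):pass
im={}
p=s.x;F=fr(p[3],p[4])
out=[]
for c,b in(("top",(140,235,110,210)),("side",(225,300,190,290))):
    z=np.load(f"{c}0.npz");I=cv2.resize(z["im"][b[0]:b[1],b[2]:b[3],::-1],(400,380 if c=="top" else 300),interpolation=cv2.INTER_CUBIC)
    for x in(-55,55):
        cs=[p[:3]+F@[x,sy*12,sz*11] for sy,sz in((-1,-1),(-1,1),(1,1),(1,-1))]
        uv=(proj(c,cs)-[b[0],b[2]])*4
        cv2.polylines(I,[uv[:,::-1].astype(np.int32)],True,(255,0,255),1)
    out.append(cv2.copyMakeBorder(I,0,380-I.shape[0],0,0,0))
cv2.imwrite("pics/fit.png",np.hstack(out))
E
```

```text
top [535.68 411.9  119.07] [23.4  38.85] 1.6718079010460851
top [160.38 151.78 175.98 157.73 192.45 164.02]
side [249.67 217.96 254.15 231.01 258.86 244.75]
side [538.3  412.79 123.31] [18.4  37.88] 1.5496327663199416
top [158.72 152.52 174.81 157.29 191.8  162.34]
side [248.21 216.9  253.49 230.14 259.06 244.14]
both [538.43 412.51 122.03] [20.33 38.45] 1.7825736067606073
top [158.99 152.23 174.88 157.47 191.66 163.  ]
side [248.63 217.   253.62 230.16 258.89 244.04]
```

View pics/fit.png

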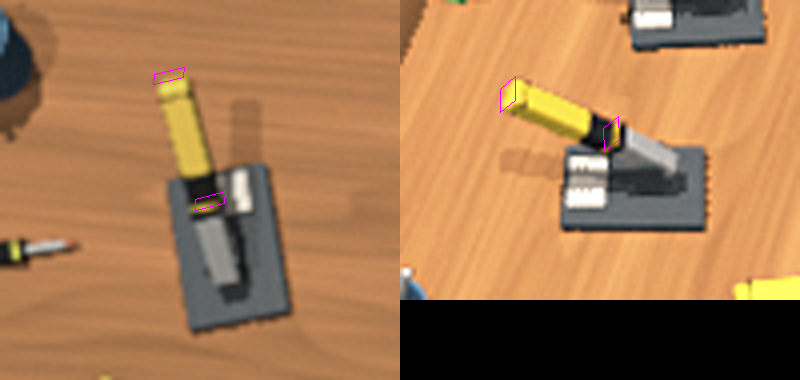

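```bash
cat >> h.py <<'E'
from scipy.spatial.transform import Rotation as Ro
def tool(az,el,sg):
    # iron axis azimuth az, elevation el; tool x = perpendicular, downward
    d=np.array([np.cos(el)*np.cos(az),np.cos(el)*np.sin(az),np.sin(el)]);s=np.array([-np.sin(az),np.cos(az),0])
    a=np.array([np.sin(el)*np.cos(az),np.sin(el)*np.sin(az),-np.cos(el)])
    z=sg*s;return d,a,Ro.from_matrix(np.c_[a,np.cross(z,a),z]).as_rotvec()
I0=np.array([534,411,123.5]);AZ=np.radians(17);EL=np.radians(39)
O=np.array([555.8,-70,85]);ex=np.array([.985,-.174,0]);ey=np.array([.174,.985,0])
E
python3 - <<'E'
from h import *
np.set_printoptions(precision=2,suppress=True)
for sg in(1,-1):
    d,a,rv=tool(AZ,EL,sg);g=I0+12*a
    for n,p in(("pre",g-110*a),("g",g),("out",g+75*d),("up",g+75*d+[0,0,120])):print(sg,n,p,r.ik(p,rv))
    for s2,azd in((1,80),(-1,-100)):
        _,a2,rv2=tool(np.radians(azd),0,sg);p=O+80*ex+s2*32.5*ey;p[2]=97
        print("  place",s2,p,r.ik(p,rv2),r.ik(p+[0,0,160],rv2))
E
```

```text
1 pre [475.02 392.97 199.66] [ 0.88 -0.04 -0.77  0.24 -0.35  0.47]
1 g [541.22 413.21 114.17] [ 0.8   0.19 -0.77 -0.   -0.31  0.4 ]
1 out [596.96 430.25 161.37] [ 0.75  0.21 -0.61  0.13 -0.28  0.36]
1 up [596.96 430.25 281.37] [ 0.75  0.09 -0.44  0.41 -0.28  0.36]
  place 1 [640.25 -51.91  97.  ] [-0.08  0.47 -0.13  0.97  0.   -1.48] [-0.08  0.39  0.12  1.3   0.   -1.48]
  place -1 [ 628.94 -115.93   97.  ] [-0.18  0.47 -0.14  0.96  0.    1.56] [-0.18  0.38  0.11  1.3   0.    1.56]
-1 pre [475.02 392.97 199.66] [ 0.88 -0.04 -0.77  0.24 -0.35 -2.67]
-1 g [541.22 413.21 114.17] [ 0.8   0.19 -0.77 -0.   -0.31 -2.74]
-1 out [596.96 430.25 161.37] [ 0.75  0.21 -0.61  0.13 -0.28 -2.78]
-1 up [596.96 430.25 281.37] [ 0.75  0.09 -0.44  0.41 -0.28 -2.78]
  place 1 [640.25 -51.91  97.  ] [-0.08  0.47 -0.13  0.97  0.    1.66] [-0.08  0.39  0.12  1.3   0.    1.66]
  place -1 [ 628.94 -115.93   97.  ] [-0.18  0.47 -0.14  0.96  0.   -1.58] [-0.18  0.38  0.11  1.3   0.   -1.58]
```

```bash
python3 - <<'E'
from h import *
d,a,rv=tool(AZ,EL,1);g=I0+12*a
r.move_pose(g-140*a+[0,0,60],rv)
r.set_gripper(70)
r.move_linear(g-60*a,rv)
r.move_linear(g,rv,max_speed=80)
for c in("side","top"):
    im,_=r.camera(c);cv2.imwrite(f"pics/{c}1.png",im[:,:,::-1])
t,s=cv2.imread("pics/top1.png"),cv2.imread("pics/side1.png")
cv2.imwrite("pics/g1.png",np.hstack([cv2.resize(t[120:245,90:225],(400,370),interpolation=2),cv2.resize(s[200:325,170:305],(400,370),interpolation=2)]))
print(r.read_clock(),r.read_wrist_force(),r.read_ee_pos())
E
```

```text
7.4167 [ 0.59395274 -0.11299758  0.88459685] [541.22204841 413.40323364 114.73778113]
```

View pics/g1.png

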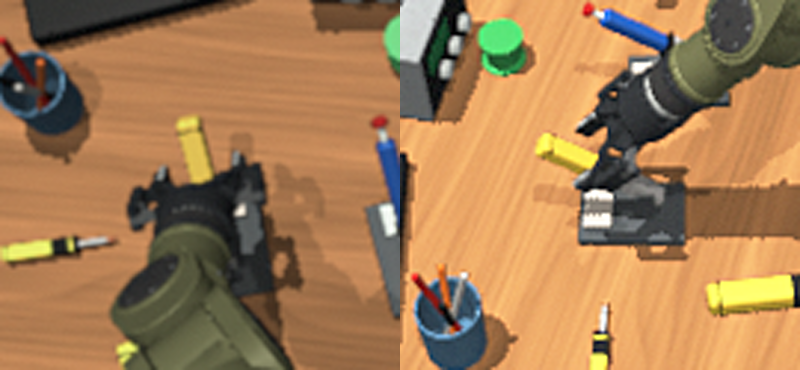

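The gripper straddles the handle in both halves (top: iron at about (200,150) between the fingers at (150,190) and (245,175)). Closing and drawing it out.

```bash
python3 - <<'E'
from h import *
d,a,rv=tool(AZ,EL,1);g=I0+12*a
r.set_gripper(10,squeeze=45)
w=r.read_width();print("w",w,r.read_wrist_force())
if w>18:
    r.move_linear(g+80*d,rv,max_speed=60,threshold=30)
    print(r.read_width(),r.read_wrist_force(),r.read_ee_pos())
for c in("side","top"):
    im,_=r.camera(c);cv2.imwrite(f"pics/{c}2.png",im[:,:,::-1])
t,s=cv2.imread("pics/top2.png"),cv2.imread("pics/side2.png")
cv2.imwrite("pics/g2.png",np.hstack([cv2.resize(t[120:245,90:225],(400,370),interpolation=2),cv2.resize(s[200:325,170:305],(400,370),interpolation=2)]))
print(r.read_clock())
E
```

```text
w 22.54612393906783 [-2.29823216  2.31532201  1.72126448]
22.736559612939327 [ 0.4898574  -1.05694001 -1.17834604] [600.21308325 431.16099836 163.95772137]
9.4833
```

View pics/g2.png

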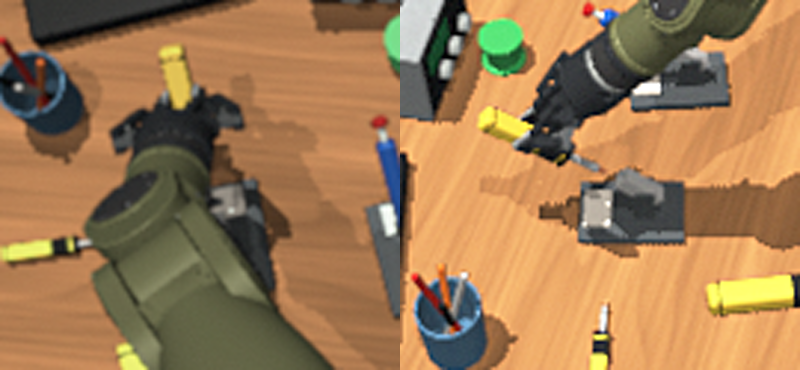

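Iron is held, barrel visible above the mouth (side zoom, tip at about (603,170)). Lifting and carrying.

```bash
python3 - <<'E'
from h import *
d,a,rv=tool(AZ,EL,1);g=I0+12*a
r.move_linear(g+80*d+[10,3,130],rv,max_speed=120)
_,_,rv2=tool(np.radians(-100),0,1)
p=O+80*ex-32.5*ey
r.move_pose([p[0],p[1],290],rv2)
r.move_linear([p[0],p[1],200],rv2)
print(r.read_width(),r.read_ee_pos(),r.read_clock())
for c in("side","top"):
    im,D=r.camera(c);cv2.imwrite(f"pics/{c}3.png",im[:,:,::-1]);np.savez(f"{c}3.npz",im=im,d=D)
    for t in("iron_tip","iron_butt","iron"):print(c,t,[(np.round(x["at"],1).tolist(),round(x["p"],2)) for x in r.place_of(c,t)])
t,s=cv2.imread("pics/top3.png"),cv2.imread("pics/side3.png")
cv2.imwrite("pics/g3.png",np.hstack([cv2.resize(t[100:235,250:395],(400,372),interpolation=2),cv2.resize(s[70:205,170:315],(400,372),interpolation=2)]))
E
```

```text
22.809906792503583 [ 629.47251994 -115.71457231  200.91152294] 13.4417
side iron_tip [([296.3, 338.8], 0.97), ([147.8, 239.8], 0.67), ([299.8, 237.4], 0.55)]
side iron_butt [([299.6, 272.1], 0.77), ([124.7, 259.0], 0.67), ([335.9, 234.7], 0.54)]
side iron [([300.4, 291.6], 0.8), ([325.3, 234.4], 0.69), ([129.8, 250.7], 0.41)]
top iron_tip [([304.7, 151.0], 0.86), ([199.9, 129.0], 0.55), ([142.2, 292.4], 0.47)]
top iron_butt [([237.5, 134.5], 0.67), ([207.3, 90.1], 0.44)]
top iron [([201.9, 103.6], 0.66), ([257.2, 139.4], 0.62), ([149.4, 329.5], 0.48)]
```

View pics/g3.png

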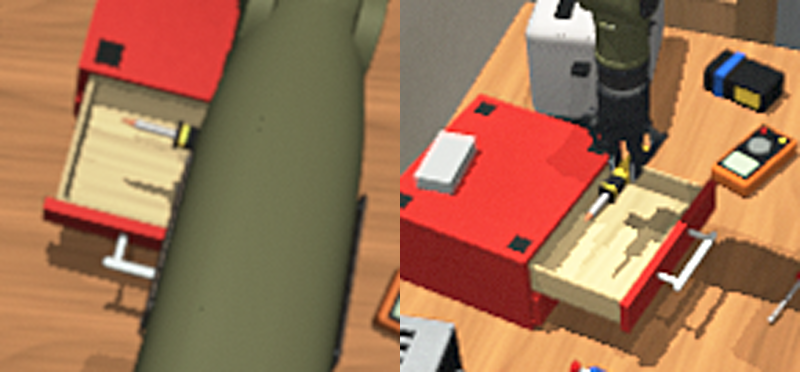

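```bash
python3 - <<'E'
from h import *
np.set_printoptions(precision=1,suppress=True)
T=tri([142.2,292.4],[147.8,239.8]);B=ray("side",[124.7,259.],213);print(T,B,[(T-O)@ex,(T-O)@ey],[(B-O)@ex,(B-O)@ey])
print(ray("top",[142.2,292.4],213))
# drawer: panel again
z=np.load("side3.npz");im=z["im"];P=cloud("side",z["d"])
for dx in(0,): 
    L=[]
    Q=P[100:210,150:300].reshape(-1,3);u=(Q-O)@ex;v=(Q-O)@ey
    m=(Q[:,2]>145)&(Q[:,2]<156)&(v>40)&(v<110)&(u>60);print("chest edge u, v>40:",np.percentile(u[m],[0.5,2,5]))
E
```

```text
[642.8   5.5 230.4] [ 614.1 -162.8  213. ] [np.float64(72.51161782417967), np.float64(89.51686470761567)] [np.float64(73.58042137298938), np.float64(-81.28203900262977)]
[652.8   4.9 213. ]
chest edge u, v>40: [151.3 155.6 161.5]
```

```bash
python3 - <<'E'
from h import *
np.set_printoptions(precision=1,suppress=True)
print(tri([143.9,294.2],[149.1,238.1]))
p=O+80*ex-32.5*ey
for dz in(-15,0,15):
    X=p+120*ey;X[2]=213+dz;print(dz,proj("top",X),proj("side",X))
for c,s in(("top",np.s_[135:155,288:310]),("side",np.s_[135:155,232:256])):
    z=np.load(f"{c}3.npz");Q=cloud(c,z["d"])[s].reshape(-1,3);q=Q[(Q[:,2]>180)&(Q[:,2]<260)]
    v=(q-O)@ey
    for lo in range(20,95,10):
        m=(v>lo)&(v<lo+10)
        if m.any():print(c,lo,m.sum(),np.median(q[m,2]),np.median((q[m]-O)@ex))
E
```

```text
[648.3  -0.8 213.6]
-15 [[144.8 292.9]] [[152.4 237.8]]
0 [[143.2 293.2]] [[149.7 237.6]]
15 [[141.6 293.6]] [[146.9 237.4]]
top 30 3 210.7629572602695 78.6988582708468
top 40 11 211.1772216453532 80.65162018411993
top 50 11 209.3297154916729 80.65967683674727
top 60 12 211.96276652317994 79.60701498737878
top 70 6 211.36700984927262 80.50416827475448
top 80 2 211.79243358592805 81.02036610559779
side 20 25 217.06384892804476 83.8612909637074
side 30 7 213.77305286926153 76.88975989300832
side 40 5 213.92941529529955 81.74100589719674
side 50 6 212.9557052839819 82.64190263368695
side 60 6 212.49312149254865 81.84245785645516
side 70 5 211.31118061794263 84.22917688289286
side 80 1 210.13021453184703 82.11006460474957
```

Tip and barrel heights agree (level, axis about 8–10 mm above the TCP), position within 2 mm of plan. Lowering with a force stop.

```bash
python3 - <<'E'
from h import *
_,_,rv2=tool(np.radians(-100),0,1)
p=O+80*ex-32.5*ey
r.move_linear([p[0],p[1],112],rv2,max_speed=80)
print(r.read_wrist_force())
print(r.move_linear([p[0],p[1],86],rv2,max_speed=15,threshold=4))
print(r.read_wrist_force(),r.read_ee_pos(),r.read_width(),r.read_clock())
r.pause(.15)
for c in("side",):
    im,D=r.camera(c);cv2.imwrite(f"pics/{c}4.png",im[:,:,::-1])
s=cv2.imread("pics/side4.png")
cv2.imwrite("pics/g4.png",cv2.resize(s[100:220,160:310],(750,600),interpolation=2))
E
```

```text
[ 0.78972254 -0.30038154 -1.0616487 ]
True
[ 0.38448523 -0.71664202  3.84417394] [ 629.00782451 -116.1423125    89.98514167] 23.016749892216307 16.4167
```

View pics/g4.png

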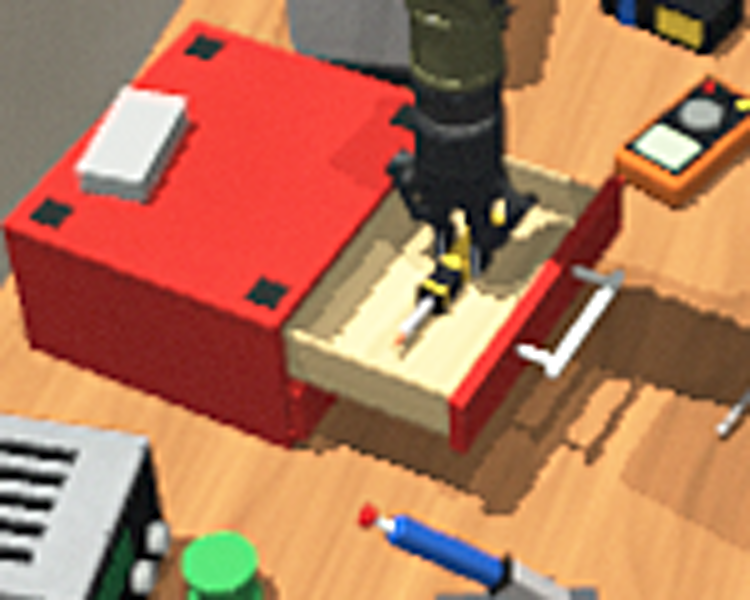

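```bash
python3 - <<'E'
from h import *
np.set_printoptions(precision=1,suppress=True)
_,_,rv2=tool(np.radians(-100),0,1)
e=r.read_ee_pos()
r.set_gripper(42)
print("w",r.read_width(),r.read_wrist_force())
r.move_linear([e[0],e[1],e[2]+60],rv2,max_speed=60)
r.move_linear([e[0],e[1],235],rv2)
q=O-125*ex
print(r.ik([q[0],q[1],100],rv2))
r.set_gripper(0)
r.move_pose([q[0],q[1],235],rv2)
print(r.read_ee_pos(),r.read_clock())
for c in("side","top"):
    im,D=r.camera(c);cv2.imwrite(f"pics/{c}5.png",im[:,:,::-1]);np.savez(f"{c}5.npz",im=im,d=D)
t,s=cv2.imread("pics/top5.png"),cv2.imread("pics/side5.png")
cv2.imwrite("pics/g5.png",np.hstack([cv2.resize(t[100:235,250:395],(400,372),interpolation=2),cv2.resize(s[70:205,170:315],(400,372),interpolation=2)]))
E
```

```text
w 41.946729225060814 [-0.2  0.5  0.6]
[-0.1  0.1 -0.6  0.8  0.   1.6]
[434.2 -48.5 235.7] 20.15
```

View pics/g5.png

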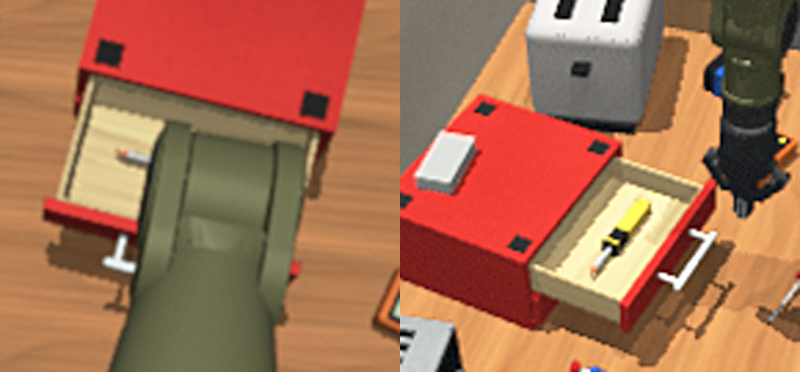

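The iron lies flat across the drawer (side zoom: tip (597,268), butt (645,203)). Now pushing on the bar with shut fingers.

```bash
python3 - <<'E'
from h import *
np.set_printoptions(precision=1,suppress=True)
_,_,rv2=tool(np.radians(-100),0,1)
P=lambda u,z=100:O*[1,1,0]+u*ex+[0,0,z]
r.move_linear(P(-125),rv2,max_speed=150)
print(r.read_ee_pos(),r.read_wrist_force())
h=r.move_linear(P(-60),rv2,max_speed=40,threshold=10);print(h,r.read_ee_pos(),r.read_wrist_force())
if not h:
    h=r.move_linear(P(50),rv2,max_speed=60,threshold=12);print(h,r.read_ee_pos(),r.read_wrist_force())
if not h:
    h=r.move_linear(P(125),rv2,max_speed=25,threshold=12);print(h,r.read_ee_pos(),r.read_wrist_force())
e=r.read_ee_pos();print("u",(e-O)@ex,r.read_clock())
im,D=r.camera("side");cv2.imwrite("pics/side6.png",im[:,:,::-1]);np.savez("side6.npz",im=im,d=D)
cv2.imwrite("pics/g6.png",cv2.resize(im[70:205,160:310,::-1],(660,594),interpolation=2))
E
```

```text
[433.4 -48.4 100.6] [ 0.   0.4 -0.3]
False [496.6 -59.6 100. ] [-0.1  0.9 -0.4]
False [605.  -78.9 100.1] [ 0.1  0.2 -0.7]
True [637.  -84.4  99.1] [0.1 0.4 0.1]
u 82.48460606265961 26.5917
```

View pics/g6.png

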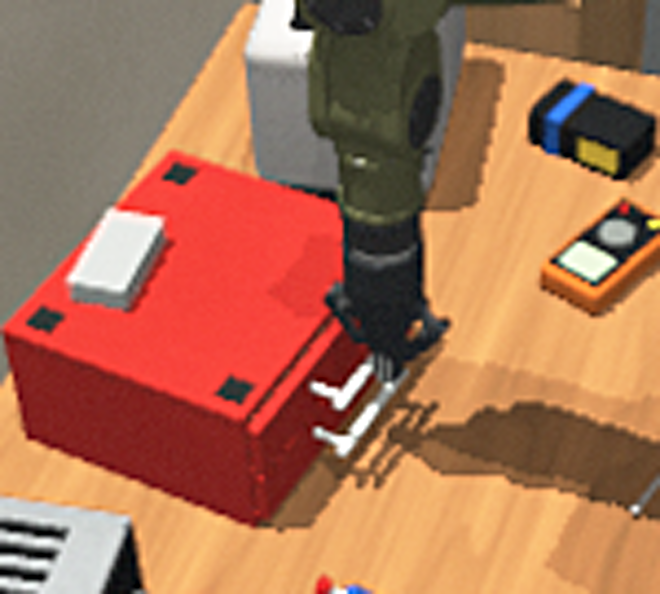

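```bash
python3 - <<'E'
from h import *
np.set_printoptions(precision=1,suppress=True)
_,_,rv2=tool(np.radians(-100),0,1)
P=lambda u,z=100:O*[1,1,0]+u*ex+[0,0,z]
u0=(r.read_ee_pos()-O)@ex
h=r.move_linear(P(u0+20),rv2,max_speed=10,threshold=12);e=r.read_ee_pos();print(h,e,(e-O)@ex,r.read_wrist_force())
u=(e-O)@ex
r.move_linear(P(u-50),rv2,max_speed=60)
r.move_linear(P(u-60,240),rv2)
r.move_pose([380,-380,300],rv2)
print(r.read_clock(),r.read_wrist_force())
for c in("side","top"):
    im,D=r.camera(c);cv2.imwrite(f"pics/{c}7.png",im[:,:,::-1]);np.savez(f"{c}7.npz",im=im,d=D)
t,s=cv2.imread("pics/top7.png"),cv2.imread("pics/side7.png")
cv2.imwrite("pics/g7.png",np.hstack([cv2.resize(t[40:235,130:395],(400,294),interpolation=2),cv2.resize(s[100:295,150:345],(400,294),interpolation=2)]))
cv2.imwrite("pics/g7b.png",cv2.resize(s[100:200,160:290],(780,600),interpolation=2))
E
```

```text
True [636.7 -84.6  98.1] 82.24397088843001 [ 0.2 -1.   0.3]
30.8333 [-0.6  0.3  0.2]
```

View pics/g7.png

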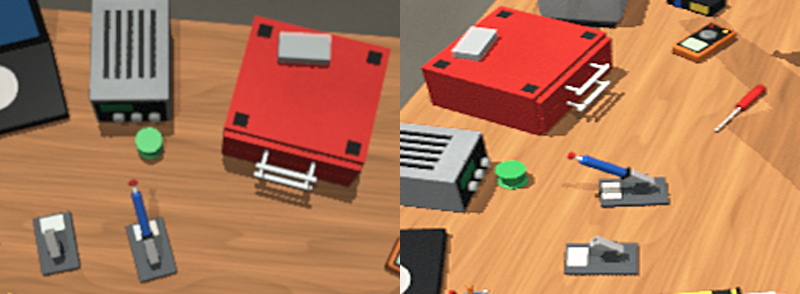

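View pics/g7b.png

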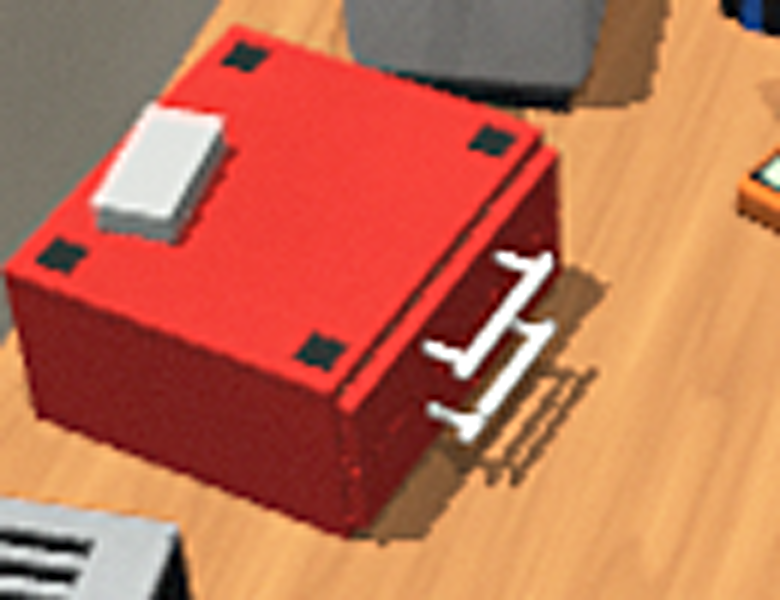

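```bash
python3 - <<'E'
from h import *
np.set_printoptions(precision=1,suppress=True)
for c in("side","top"):
    z=np.load(f"{c}7.npz");P=cloud(c,z["d"]).reshape(-1,3);im=z["im"].reshape(-1,3)
    hsv=cv2.cvtColor(z["im"],cv2.COLOR_RGB2HSV).reshape(-1,3);red=(hsv[:,1]>170)&((hsv[:,0]<8)|(hsv[:,0]>172))
    u=(P-O)@ex;v=(P-O)@ey
    for lo,hi in((20,65),(90,130),(133,141)):
        for a,b in((-125,-75),(75,125)):
            m=red&(P[:,2]>lo)&(P[:,2]<hi)&(v>a)&(v<b)&(u>90)&(u<180)
            if m.sum()>3:print(c,lo,hi,a,m.sum(),np.percentile(u[m],[5,50,95]))
    bar=(hsv[:,1]<60)&(hsv[:,2]>130)&(abs(v)<50)&(u>70)&(u<140)
    for lo,hi in((25,75),(95,125)):
        m=bar&(P[:,2]>lo)&(P[:,2]<hi);print(c,"bar",lo,m.sum(),np.median(u[m]) if m.any() else None,np.median(P[m,2]) if m.any() else None)
z=np.load("top7.npz");P=cloud("top",z["d"])
Q=P[175:230,145:190];q=Q[(abs(Q[...,2]-14)<3)];print("base",cv2.minAreaRect(q[:,:2].astype(np.float32)))
E
```

```text
side 20 65 -125 7 [136.3 137.1 141.3]
side 20 65 75 48 [134.6 138.7 142.1]
side 90 130 -125 41 [136.1 138.1 144.5]
side 90 130 75 51 [134.5 138.5 151.6]
side 133 141 -125 22 [136.9 144.5 154.8]
side 133 141 75 27 [135.6 144.1 151.7]
side bar 25 63 102.929408879117 54.3495547963825
side bar 95 59 102.48488144392367 117.67373551272247
top 20 65 -125 64 [134.6 136.1 137.6]
top 20 65 75 63 [133.4 136.  137.9]
top 90 130 -125 68 [134.  136.2 150.7]
top 90 130 75 71 [133.5 136.2 150.7]
top 133 141 -125 68 [135.6 143.5 156.5]
top 133 141 75 56 [134.5 143.3 158.8]
top bar 25 107 101.1519338837483 50.25263923608104
top bar 95 113 100.31057226738933 114.36961728815305
base ((478.7724609375, 394.45172119140625), (127.95199584960938, 87.12773895263672), 17.76569175720215)
```

The upper and lower panels and their bars line up within 1 mm, so the drawer is shut. The iron's holder has moved less than 2 mm. Handing in.

```bash
python3 - <<'E'
from cell import r
print(r.read_width(),r.read_clock());r.close_job()
E
```

```text
0.16083819435917546 30.9333
the job is handed in; nothing more can be done
```

The yellow iron is flat in the top drawer, the drawer is shut, and I handed the job in at about 31 s. The hand-in gives no verdict.

**What I did:** I gripped the mid-size iron by its handle and drew it out of the holder along its own axis. I lowered it across the open drawer until a gentle force stop, while still holding it. Then I released it and pushed the drawer shut by its bar with closed fingers at up to 60 mm/s mean speed.

**Last checks:**
- **Iron:** a picture taken after release shows it flat inside the drawer. I could not see it once the drawer was shut.
- **Drawer:** the top panel and bar line up with those of the shut lower drawer within about 1 mm. Two pushes stopped at the same place.
- **Iron's holder:** it is within 2 mm of where it started.
- **Pump, its holder, spool, multimeter and screwdriver:** they look unmoved in the final pictures, but I did not measure them.
- **Robot:** the arm is clear, with no force on the wrist.

**What disagreed:**
- The networks' pixels put the held iron's tip 17 mm too high. The depth images and pixels I picked myself showed it level, so I went with those.
- The first iron fits differed by 2–4 mm between cameras, and I used a compromise for the grasp.

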